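# Unclip the spent column and lay it in the storage cradle

### The job

With the fingers in the gap between the two columns, push the red-ended column squarely sideways out of its two spring clips so that it snaps free and rolls down its rails away from the clips. Then pick it up from there, lay it gently in both V saddles of the storage cradle, about centred lengthwise, and let go. Leave the blue-ended column in its clips, do not let the red one fall on the worktop, and do not disturb the things around.

Things in the scene. Friction and masses are not known exactly. Their poses are not given: they have to be found in the camera images.
- column_red: Loose steel chromatography column with red end fittings, 0.14 to 0.28 kg. Tube 24 mm in diameter, 132 mm long; with the red fittings (21 mm thick) and thin end stubs 168 mm overall. Origin on its axis at mid length; x runs along it. It starts level in one side of the holder, its axis along the holder's x, 45 mm above the worktop.
- column_blue: The same column with blue end fittings, clipped in the other side of the holder; it must stay there.
- holder: Fixed blue holder, base plate 160 x 240 x 8 mm (its x, y); origin at the centre of its underside, z up. Two columns lie along its x with axes at y = +38 and -38 mm, z = 45 mm; which is red varies. Each sits in two C-shaped spring clips (12 mm wide, at x = -42 and +42 mm, tops at z = 65 mm) whose mouths face outward (away from y = 0). They do not let go upward.
- holder_gap (a point): Middle of the open gap between the two columns, at axis height (z = 45 mm). The gap is 52 mm wide (holder y -26 to +26 mm), free down to the base plate (top z = 8 mm) over x -35 to +35 mm; the clip posts stand beyond. Pushed outward at mid length a column resists with up to about 11 to 15 N over some 8 mm, then snaps free and drops 2 to 4 mm on its rails; pushed at one narrow spot, one clip may open first and it swings askew.
- stop_plus (a point): Where the middle of a freed column comes to rest on the +y side: holder x = 0, y = +99 mm, z = 32 mm; it may lie a little short or askew. It rolls there by itself down two slippery white rails (12 mm wide, at x = -58 and +58 mm, slope 9 degrees) to upright stops, tops at z = 33 mm. Between the rails (x -51 to +51 mm) only the base plate (top 8 mm) is below it.
- stop_minus (a point): The same on the -y side: holder x = 0, y = -99 mm, z = 32 mm, with rails and stops alike.
- cradle: Fixed storage cradle: white foot plate 150 x 70 x 8 mm (its x, y), two black V saddles 14 mm wide at x = -50 and +50 mm, rims 37 mm high, up to 25 mm from the middle line; origin at the centre of its underside, z up. A column lying in both has its axis along the cradle's x, at y = 0, z = 36 mm. Between the saddles (x -43 to +43 mm) only the foot plate (top 8 mm) is below it.
- reagent_green: Bystander: bottle with a green cap, 44 x 44 x 90 mm, origin at the centre of its underside.
- calculator: Bystander: dark calculator lying flat, 123 x 82 x 16 mm, origin at the centre of its underside.
- petri: Bystander: petri dish, 91 mm across, 15 mm high, origin at the centre of its underside.

How it is judged:
On the way:
1. the red-ended column is out of its clips and lies on its rails, roughly along the holder (its middle 60 to 110 mm from the holder's middle line, 26 to 42 mm above its underside, within 0.45 rad) ((y of column_red in the frame of holder between 0.06 and 0.11 m or y of column_red in the frame of holder between -0.11 and -0.06 m) and z of column_red in the frame of holder between 0.026 and 0.042 m and angle between the x axis of column_red and the x axis of holder, either way round below 0.45 rad), for 0.2 s.
At the end, for the whole second after the job is handed in: The red-ended column lies at rest in both saddles of the cradle: its middle within 20 mm of the cradle's middle lengthwise and 5 mm crosswise, its axis 32 to 40 mm high and within 0.08 rad of the cradle's length; the blue-ended column is within 8 mm of where it started (x of column_red in the frame of cradle between -0.02 and 0.02 m and y of column_red in the frame of cradle between -0.005 and 0.005 m and z of column_red in the frame of cradle between 0.032 and 0.04 m and angle between the x axis of column_red and the x axis of cradle, either way round below 0.08 rad and linear speed of column_red below 0.02 m/s and distance of column_blue from where it was at the start of the episode below 0.008 m); the robot touches nothing.
It fails at once if the blue-ended column is moved by more than 8 mm (distance of column_blue from where it was at the start of the episode above 0.008 m).
It fails at once if the red-ended column falls on the worktop (its middle lower than 20 mm) (height (world z) of column_red below 0.02 m).
It fails at once if the red-ended column is dropped into the cradle (faster than 0.5 m/s within 50 mm of the cradle's middle and below 60 mm) (horizontal distance between column_red and cradle below 0.05 m and height (world z) of column_red below 0.06 m and linear speed of column_red above 0.5 m/s).
It fails at once if a bystander (green-capped bottle, calculator or petri dish) is moved by more than 30 mm (distance of any of reagent_green, calculator, petri from where it was at the start of the episode above 0.03 m).
It also fails if it takes over 59 s, if anything falls off the work surface, if the arm or the gripper's body presses on something with over 40 N, if the wrist force passes 120 N, or if a joint passes its speed limit or range.

### The arm

A 6-joint arm with a two-finger parallel gripper is mounted at the origin on a cart in front of the work surface, level with it; the furniture and walls round the work are solid. World frame = base frame: x ahead of the robot, y to its left, z up, the work surface at z = 0. Lengths are in m, angles in rad, forces in N, time in s.
With the tool pointing down it reaches from about 0.35 to 0.775 m from the base axis. Payload 7.3 kg.
Tool frame: the origin (TCP) lies on the centre line of the jaws, within the pads' length; the fingertips stand 17 mm ahead of it and the grasp point (between the pads) lies 2 mm behind it (robot.tip_extent is the distance from the TCP to the fingertips, in m); z points along the fingers, y is the line along which they close (so a half turn about z gives the same grasp; the last joint's range is limited). The gripper opens to 92 mm and grips with 3 to 60 N. Pads are 19 mm wide; open, the fingers measure 130 mm over their backs; the gripper's body (75 mm by 190 mm) begins 47 mm behind the grasp point.
Start: joints at [1.142, 0.342, 1.524, -0, 1.275, -0.146], TCP at [0.146, 0.504, 0.244] pointing down, gripper open.
Joint ranges: [-2.53, 2.53], [-0.77, 2.02], [0.04, 2.7], [-1, 4.14], [0.28, 2.66], [-3.11, 3.11]. Speed limits (rad/s): [2.57, 2.57, 3.14, 3.14, 3.14, 3.14].

### API

Orientations are given as [roll, pitch, yaw] about the fixed x, y, z axes, in that order (R = Rz(yaw) Ry(pitch) Rx(roll)).
In Python, from cell import robot gives the robot as it stands.
- The arm moves only by the tool step_arm, never from a script. Its argument "motion" is a list of rows, each a list of 2 entries, a list of its own where there are three numbers: the shift along the tool's x, y, z in units of 60 mm (1.0 is 60 mm), then the turn about the tool's z in rad. In form: [[[x, y, z], spin], ...]. A call has 1 to 10 rows; each row is the pose to reach, as a shift and turn from the pose commanded when the call began, along the tool's axes at that moment; what a row does not reach only later rows make up. A row lasts 1/8 s, in which the tool goes at most 62.5 mm and 10.7 degrees, less where a joint would pass 70% of its speed; a pose out of reach is approached as far as the arm can. A call with a gripper value outside its range is refused whole. "hand" is the closure in counts, from 0 (fully open) to 255 (shut), set as the call begins (left out, the last holds). The fingers move at their own pace and stop on an object; "squeeze" is the grip in N (left out, the last holds). Time passes only in rows, so rows that repeat a pose let the fingers close. It gives the time, the measured TCP pose, the force, the opening and the grip force at its end, in the units of the state.
- robot.observe(): the state, without advancing time (a new reading comes with each control period).
- robot.read_camera(name): name is "scene" or "side" or "wrist"; returns a dict with "pixels" (420x560x3 uint8, red, green, blue), "intrinsics" (3x3 intrinsics, pixels), "xyz" and "rotation" of the camera in the world; the wrist camera has in their place "T_tool_cam" (4x4, takes a point from camera to tool coordinates, whose origin is the TCP and whose axes are the flange's). Camera axes: x right, y up, looking along -z (the intrinsics and any distortion apply to the point x, -y, -z); pixel columns grow to the right and rows downward; lengths in m; the calibration is good to about 2 mm. The wrist camera is an equidistant fisheye: a pixel r from the principal point sees the ray r / f radians off the axis. A picture is of the moment at which its call begins: read the wrist's pose just before it. There is no depth.
- robot.hand_in(): hands the job in; it is judged then, once.
The state is a dict: "time": time; "qpos": joint angles; "qvel": joint speeds; "joint_efforts": joint torques, N m; "tool_pos": TCP position; "tool_rot": TCP orientation; "contact_force": force on the tool from outside, world axes, zero at the start; "torque": the same for the moment, N m; "opening": finger opening in m; "grip_force": force on a finger pad.
Only numpy, scipy, OpenCV 4.12 (cv2) and the standard library are available. Lean on these libraries where they do the work, as an engineer would, in place of code of your own. Each camera call takes 0.05 s, during which the arm holds its last target. There are 200 camera calls.

## Working session

There is one attempt and no reset: what is moved stays moved. The work goes in short steps, Python scripts to look and compute and a tool call to move; the robot and the scene stay as the last step left them, time stands still between calls to the robot, and variables do not carry over. Pictures are saved under pics/ and viewed, at most 10 in all, crops included, and the job is handed in when it is done.

Besides the shell and the picture viewer there is one more tool, called after ">>>" in YAML: its name, and indented under it one key for each argument. step_arm: Moves the arm, as the interface text tells. Its arguments: {"type":"object","properties":{"motion":{"type":"array"},"hand":{"type":"number"},"squeeze":{"type":"number"}},"required":["motion"]}

```bash
ls; mkdir -p pics
cat > h.py <<'E'
import numpy as np, cv2
from cell import robot
from scipy.spatial.transform import Rotation as R
def snap(n,f):
    o=robot.observe(); c=robot.read_camera(n); cv2.imwrite('pics/'+f,c['pixels'][:,:,::-1]); 
    np.savez('pics/'+f+'.npz',pixels=c['pixels'],K=c['intrinsics'],**({k:np.array(c[k]) for k in('xyz','rotation','T_tool_cam') if k in c}),tp=o['tool_pos'],tr=o['tool_rot'])
    return c,o
def ray(c,u,v):
    K=c['K']; x=(u-K[0,2])/K[0,0]; y=(v-K[1,2])/K[1,1]
    if 'T_tool_cam' in c:
        r=np.hypot(x,y); d=np.array([np.sin(r)*x/r,-np.sin(r)*y/r,-np.cos(r)])
        T=c['T_tool_cam']; Rt=R.from_euler('xyz',c['tr']).as_matrix()
        return c['tp']+Rt@T[:3,3], Rt@T[:3,:3]@d
    M=c['rotation']; M=M if M.shape==(3,3) else R.from_euler('xyz',M).as_matrix()
    return c['xyz'], M@np.array([x,-y,-1])
def onz(c,u,v,z):
    p,d=ray(c,u,v); return p+d*(z-p[2])/d[2]
E
python3 - <<'E'
from h import *
for n in('scene','side','wrist'):
    c,o=snap(n,n+'0.png')
    print(n,{k:v for k,v in c.items() if k!='pixels'})
print(o)
a=[cv2.imread(f'pics/{n}0.png') for n in('scene','wrist')]
E
```

```text
pics
scene {'intrinsics': array([[385.30636156,   0.        , 283.06084525],
       [  0.        , 385.30636156, 214.424362  ],
       [  0.        ,   0.        ,   1.        ]]), 'xyz': array([ 0.11538541, -0.52390891,  1.03018579]), 'rotation': array([ 0.68068358, -0.00562634, -0.58876176])}
side {'intrinsics': array([[383.81399042,   0.        , 274.85878206],
       [  0.        , 383.81399042, 208.98851137],
       [  0.        ,   0.        ,   1.        ]]), 'xyz': array([ 0.46804444, -0.99581148,  0.62885383]), 'rotation': array([ 1.09903202e+00, -1.13806751e-04, -1.04371208e-01])}
wrist {'intrinsics': array([[325.1922621 ,   0.        , 277.71456462],
       [  0.        , 325.1922621 , 212.20834217],
       [  0.        ,   0.        ,   1.        ]]), 'T_tool_cam': array([[ 1.30637152e-03,  9.60792746e-01,  2.77264482e-01,
         7.48791520e-02],
       [ 9.99998744e-01, -1.00629492e-03, -1.22456729e-03,
        -9.40397502e-04],
       [-8.97545526e-04,  2.77265734e-01, -9.60792853e-01,
        -1.40357146e-01],
       [ 0.00000000e+00,  0.00000000e+00,  0.00000000e+00,
         1.00000000e+00]])}
{'time': 0.1, 'qpos': array([ 1.14198873e+00,  3.42667356e-01,  1.52490682e+00,  3.76896937e-05,
        1.27537639e+00, -1.46013516e-01]), 'qvel': array([-3.97247258e-04, -4.10253943e-04, -2.39321276e-03, -7.00649549e-04,
       -2.95684880e-04, -5.92984775e-05]), 'joint_efforts': array([ 3.90325542e-03, -4.31999409e+01, -2.44703901e+01,  7.21819396e-02,
        5.24587242e-02, -6.45340788e-05]), 'tool_pos': array([0.14633437, 0.50385558, 0.24311213]), 'tool_rot': array([-3.14025444e+00, -2.33227529e-04,  2.85878742e+00]), 'contact_force': array([-0.65106968,  0.22736952,  0.6492423 ]), 'torque': array([-0.02655739,  0.00091214,  0.09478673]), 'grip_force': 0.0, 'opening': 0.09166890252221586}
```

View pics/scene0.png

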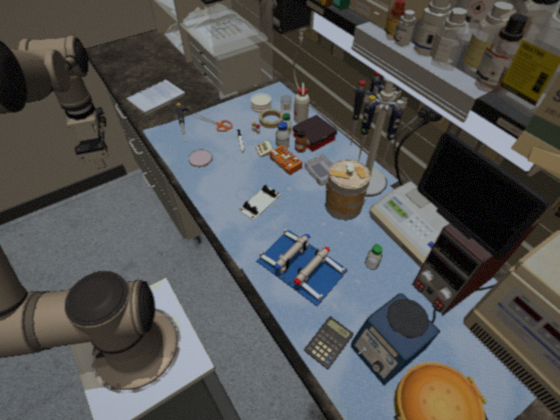

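View pics/side0.png

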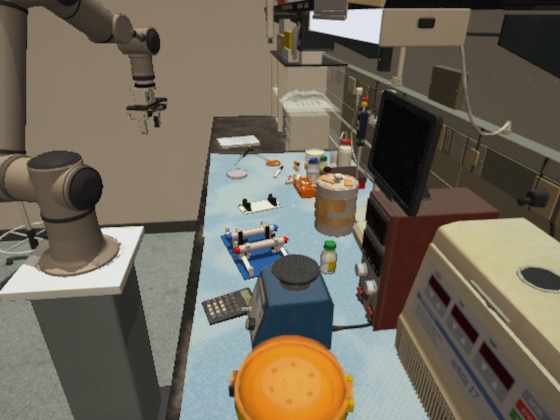

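The scene view shows the holder near (302,265) with the red column on its lower right side (ends near 298,282 and 327,251). The cradle is near (260,201), the bottle near (375,257), the calculator near (328,342) and the petri dish near (200,158).

Run:
```python
from h import *
for n in('scene','side'):
    c=np.load(f'pics/{n}0.png.npz'); px=c['pixels']; hsv=cv2.cvtColor(px,cv2.COLOR_RGB2HSV)
    x0,y0,x1,y1=(225,180,360,310) if n=='scene' else (210,190,300,280)
    roi=np.zeros(px.shape[:2],np.uint8); roi[y0:y1,x0:x1]=1
    H,S,V=cv2.split(hsv)
    print(n)
    red=((H<8)|(H>172))&(S>140)&(V>80)&(roi>0)
    k,l,st,ce=cv2.connectedComponentsWithStats(red.astype(np.uint8))
    for i in range(1,k):
        if st[i,4]>6: print('red',st[i],ce[i],onz(c,*ce[i],.045))
    bl=((H>100)&(H<125)&(S>150)&(roi>0)).astype(np.uint8)
    bl=cv2.morphologyEx(bl,cv2.MORPH_CLOSE,np.ones((9,9)))
    cs,_=cv2.findContours(bl,0,2); cs=max(cs,key=cv2.contourArea); r=cv2.convexHull(cs)
    q=cv2.approxPolyDP(r,5,True)[:,0]
    for u,v in q: print('plate',u,v,onz(c,u,v,.008))
    wh=((S<45)&(V>165)&(roi>0)).astype(np.uint8); bk=((V<50)&(roi>0)).astype(np.uint8)
    for nm,m in(('wh',wh),('bk',bk)):
        k,l,st,ce=cv2.connectedComponentsWithStats(m)
        for i in range(1,k):
            if st[i,4]>15: print(nm,st[i],ce[i],onz(c,*ce[i],.008 if nm=='wh' else .03))
    z=px[y0:y1,x0:x1]; cv2.imwrite(f'pics/crop_{n}.png',cv2.resize(z,None,fx=4.4,fy=4.4,interpolation=cv2.INTER_CUBIC)[:,:,::-1])
```

```text
scene
red [325 247   4   4  10] [326.7 248.1] [ 0.60098547 -0.04833498  0.045     ]
red [295 278   6   7  25] [297.36 280.92] [ 0.46028453 -0.09174062  0.045     ]
plate 282 236 [0.52661888 0.08780977 0.008     ]
plate 307 234 [0.59947528 0.04926953 0.008     ]
plate 346 270 [ 0.61898906 -0.12690871  0.008     ]
plate 317 304 [ 0.47724481 -0.16804176  0.008     ]
plate 257 261 [0.40885089 0.05106467 0.008     ]
wh [249 190  25  23 273] [260.51648352 200.74358974] [0.54813184 0.25641524 0.008     ]
wh [242 210  10   7  27] [246.7037037 212.7037037] [0.48022907 0.23625667 0.008     ]
wh [287 233  10   6  20] [291.4  235.55] [0.55324661 0.07235609 0.008     ]
wh [284 244  15  15  25] [289.72 251.88] [0.51272611 0.02281362 0.008     ]
wh [262 256  13   8  28] [268.25       259.32142857] [0.44127372 0.03693918 0.008     ]
wh [304 257  15  16  32] [310.4375 265.125 ] [ 0.53851975 -0.05276388  0.008     ]
wh [326 258  16  13  46] [333.80434783 263.76086957] [ 0.60175465 -0.088784    0.008     ]
wh [303 284  17  14  60] [311.11666667 290.21666667] [ 0.48924741 -0.12323104  0.008     ]
bk [26
[... 760 characters left out ...]
88329  0.008     ]
plate 245 279 [ 0.47495146 -0.17910787  0.008     ]
wh [ 210  190   90   90 4573] [247.68051607 223.60551061] [0.49426762 0.11788166 0.008     ]
wh [280 247   7   9  34] [283.17647059 250.55882353] [ 0.59120393 -0.05517549  0.008     ]
wh [242 256  10  14  66] [246.10606061 262.46969697] [ 0.48066833 -0.10438807  0.008     ]
bk [268 195   9  11  54] [272.05555556 199.83333333] [0.58791749 0.24479635 0.03      ]
bk [243 199   8  12  56] [246.26785714 204.60714286] [0.49406673 0.21569595 0.03      ]
bk [265 227   4  12  38] [266.89473684 232.55263158] [0.54957265 0.01609205 0.03      ]
bk [239 232   8  13  56] [241.05357143 238.73214286] [ 0.46986811 -0.0119454   0.03      ]
```

View pics/crop_scene.png

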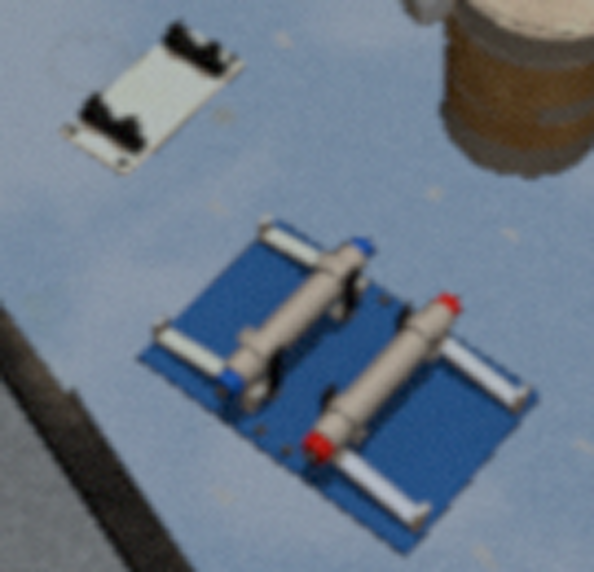

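>>> step_arm:
  motion:
    - [[-0.85, -0.69, 0], 0.1]
    - [[-1.7, -1.4, 0], 0.2]
    - [[-2.55, -2.1, 0], 0.3]
    - [[-3.4, -2.8, 0], 0.4]
    - [[-4.25, -3.45, 0], 0.5]
    - [[-5.1, -4.15, 0], 0.6]
    - [[-5.95, -4.85, 0], 0.7]
    - [[-6.8, -5.55, 0], 0.8]
    - [[-7.65, -6.2, 0], 0.9]
    - [[-8.46, -6.89, 0], 0.995]
  hand: 194

```text
time: 1.4
tool_pos: [0.5028, -0.0118, 0.2436]
tool_rot: [3.141, -0.0, 1.86]
contact_force: [0.4, 1.6, -0.7]
opening: 0.022
grip_force: 0.0
```

Run:
```python
from h import *
c,o=snap('wrist','w1.png'); print(o['tool_pos'],o['tool_rot'],o['opening'],o['time'])
```

```text
[ 0.50279276 -0.01181401  0.24358542] [ 3.14145334e+00 -2.91553975e-04  1.86023005e+00] 0.022032041454470255 1.4
```

View pics/w1.png

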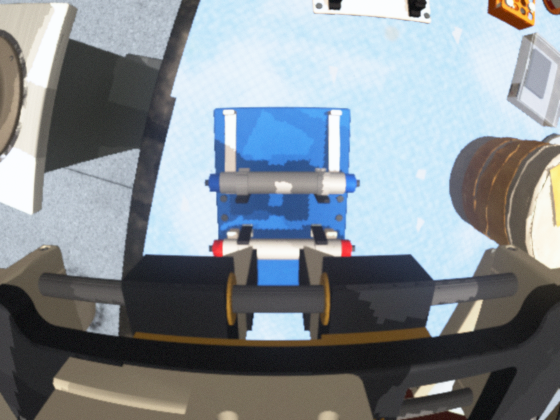

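The wrist view shows the red ends at (218,248) and (348,248), the blue ends at (212,183) and (352,183), the plate's far corners at (215,110) and (350,108), and the cradle at the top near (375,5).

```bash
cat > ends.py <<'E'
from h import *
def red_ends(c,z,roi=None,hue='red'):
    hsv=cv2.cvtColor(c['pixels'],cv2.COLOR_RGB2HSV); H,S,V=cv2.split(hsv)
    m=(((H<8)|(H>172))&(S>140)&(V>70)).astype(np.uint8)
    if roi: r=np.zeros_like(m); r[roi[1]:roi[3],roi[0]:roi[2]]=1; m=m*r
    k,l,st,ce=cv2.connectedComponentsWithStats(m)
    i=sorted(range(1,k),key=lambda i:-st[i,4])[:2]
    return [(st[j].tolist(),onz(c,*ce[j],z)) for j in i]
E
python3 - <<'E'
from ends import *
c=np.load('pics/w1.png.npz'); e=red_ends(c,.045,(180,200,400,300)); print(e)
a,b=[q[1] for q in e]; m=(a+b)/2; d=a-b; d*=np.sign(d[0]); print('mid',m,np.arctan2(d[1],d[0]),np.linalg.norm(d))
hsv=cv2.cvtColor(c['pixels'],cv2.COLOR_RGB2HSV); H,S,V=cv2.split(hsv)
# stubs ends blue at picked, plate corners
P=[onz(c,u,v,.045) for u,v in((212,183),(352,183))]; print('blue',P,(P[0]+P[1])/2)
m=((H>100)&(H<125)&(S>150)&(V>90)).astype(np.uint8); r=np.zeros_like(m); r[95:175,200:370]=1; m*=r
ys,xs=np.nonzero(m); 
for s in(1,-1):
    i=np.argmin(ys+s*0.8*xs); print('corner',xs[i],ys[i],onz(c,xs[i],ys[i],.008))
# bottle/calculator from scene; cradle by triangulating black saddles
s=np.load('pics/scene0.png.npz'); t=np.load('pics/side0.png.npz')
print('bottle base',onz(s,374,267,0),onz(t,328,271,0),'calc',onz(s,328,342,.016))
def tri(r1,r2):
    A=[];B=[]
    for p,d in(r1,r2):
        d=d/np.linalg.norm(d); M=np.eye(3)-np.outer(d,d); A.append(M);B.append(M@p)
    return np.linalg.lstsq(np.vstack(A),np.hstack(B),rcond=None)[0]
print('cradle',tri(ray(s,268.7,191.2),ray(t,272.06,199.8)),tri(ray(s,250.06,207.97),ray(t,246.27,204.6)))
E
```

```text
[([342, 240, 10, 17, 147], array([ 0.59648664, -0.05342062,  0.045     ])), ([212, 241, 11, 16, 139], array([ 0.45548021, -0.09539322,  0.045     ]))]
mid [ 0.52598343 -0.07440692  0.045     ] 0.28931270207117904 0.14712074005847295
blue [array([ 0.43221275, -0.02331204,  0.045     ]), array([0.5765783 , 0.02000534, 0.045     ])] [ 0.50439553 -0.00165335  0.045     ]
corner 216 109 [0.40880194 0.05349567 0.008     ]
corner 348 110 [0.55484473 0.09641955 0.008     ]
bottle base [ 0.70229895 -0.16354915  0.        ] [ 0.70232683 -0.15665827  0.        ] calc [ 0.43276237 -0.27518496  0.016     ]
cradle [0.59095859 0.27056645 0.01809748] [0.49542568 0.23924233 0.01898819]
```

>>> step_arm:
  motion:
    - [[0, 0, 0.5], 0]
    - [[0, 0, 1.0], 0]
    - [[0, 0, 1.5], 0]
    - [[0, 0, 1.5], 0]
    - [[0, 0, 1.5], 0]

```text
time: 2.08
tool_pos: [0.5024, -0.0098, 0.1547]
tool_rot: [3.14, 0.0, 1.864]
contact_force: [0.6, -0.1, 0.5]
opening: 0.022
grip_force: 0.0
```

>>> step_arm:
  motion:
    - [[-0.25, 0.07, 0], 0]
    - [[-0.51, 0.07, 0], 0]
    - [[-0.51, 0.07, 0.3], 0]
    - [[-0.51, 0.07, 0.7], 0]
    - [[-0.51, 0.07, 1.0], 0]
    - [[-0.51, 0.07, 1.0], 0]
    - [[-0.51, 0.07, 1.0], 0]
  hand: 205

```text
time: 2.95
tool_pos: [0.5155, -0.0386, 0.0945]
tool_rot: [3.14, 0.001, 1.863]
contact_force: [0.0, 0.4, 0.9]
opening: 0.0183
grip_force: 0.0
```

Run:
```python
from ends import *
c,o=snap('wrist','w2.png'); print(o['tool_pos'],o['tool_rot'],o['opening'],o['time'])
c=np.load('pics/w2.png.npz'); e=red_ends(c,.045); print(e)
```

```text
[ 0.51549691 -0.03862448  0.09454024] [3.14029139e+00 6.84713043e-04 1.86326921e+00] 0.018251214474321358 2.95
[]
```

View pics/w2.png

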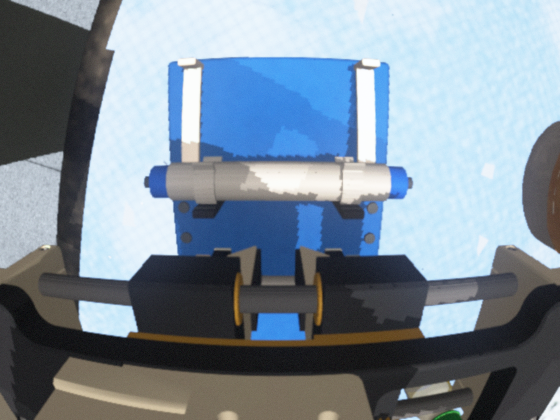

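The wrist view shows the fingertips near (250,265) and (308,265), centred on the holder and clear of the blue column (150–411, 182) and the posts. I'm going down now.

>>> step_arm:
  motion:
    - [[0, 0, 0.25], 0]
    - [[0, 0, 0.5], 0]
    - [[0, 0, 0.75], 0]
    - [[0, 0, 0.87], 0]
    - [[0, 0, 0.87], 0]
    - [[-0.1, 0, 0.87], 0]
    - [[-0.2, 0, 0.87], 0]
    - [[-0.25, 0, 0.87], 0]
    - [[-0.25, 0, 0.87], 0]

```text
time: 4.12
tool_pos: [0.5193, -0.0522, 0.0418]
tool_rot: [3.141, -0.0, 1.863]
contact_force: [0.3, 4.1, 1.9]
opening: 0.0179
grip_force: 1.4
```

>>> step_arm:
  motion:
    - [[-0.03, 0, 0], 0]
    - [[-0.06, 0, 0], 0]
    - [[-0.09, 0, 0], 0]
    - [[-0.12, 0, 0], 0]
    - [[-0.12, 0, 0], 0]

```text
time: 4.75
tool_pos: [0.5197, -0.0572, 0.0412]
tool_rot: [-3.139, -0.004, 1.864]
contact_force: [-3.3, 10.9, 4.1]
opening: 0.018
grip_force: 5.5
```

>>> step_arm:
  motion:
    - [[-0.03, 0, 0], 0]
    - [[-0.06, 0, 0], 0]
    - [[-0.09, 0, 0], 0]
    - [[-0.12, 0, 0], 0]
    - [[-0.12, 0, 0], 0]

```text
time: 5.38
tool_pos: [0.5236, -0.0666, 0.0416]
tool_rot: [3.141, 0.001, 1.864]
contact_force: [-1.0, -0.2, -0.2]
opening: 0.0181
grip_force: 0.0
```

>>> step_arm:
  motion:
    - [[0.2, 0, 0], 0]
    - [[0.4, 0, 0], 0]
    - [[0.45, 0, 0], 0]
    - [[0.45, 0, -0.4], 0]
    - [[0.45, 0, -0.9], 0]
    - [[0.45, 0, -1.8], 0]
    - [[0.45, 0, -2.7], 0]
    - [[0.45, 0, -2.7], 0]

```text
time: 6.38
tool_pos: [0.5177, -0.0405, 0.2079]
tool_rot: [3.133, 0.005, 1.864]
contact_force: [-0.2, 0.0, -0.6]
opening: 0.0182
grip_force: 0.0
```

Run:
```python
from ends import *
for n,r in(('scene',(225,200,400,330)),('side',(210,200,310,290))):
    c,o=snap(n,n+'3.png'); c=np.load(f'pics/{n}3.png.npz'); e=red_ends(c,.032,r)
    print(o['tool_pos'],o['tool_rot']); print(n,e)
    if len(e)==2:
        a,b=[q[1] for q in e]; d=a-b; d*=np.sign(d[0]); m=(a+b)/2
        yw=.2905; R2=np.array([[np.cos(yw),np.sin(yw)],[-np.sin(yw),np.cos(yw)]])
        print('mid',m,'yaw',np.arctan2(d[1],d[0]),np.linalg.norm(d),'inholder',R2@(m[:2]-[.5155,-.038]))
```

```text
[ 0.51768536 -0.04050924  0.20790324] [3.13335495 0.00471007 1.86422268]
scene [([311, 293, 7, 6, 28], array([ 0.47695845, -0.15022954,  0.032     ])), ([341, 260, 4, 4, 10], array([ 0.61877561, -0.10653951,  0.032     ]))]
mid [ 0.54786703 -0.12838453  0.032     ] yaw 0.29884657609615023 0.14839449696286652 inholder [ 0.00512192 -0.09586842]
[ 0.51628346 -0.04021833  0.20531608] [3.13766576e+00 2.22660692e-03 1.86417438e+00]
side [([241, 262, 6, 7, 34], array([ 0.47394255, -0.14962502,  0.032     ])), ([292, 251, 5, 4, 15], array([ 0.61510416, -0.10495933,  0.032     ]))]
mid [ 0.54452336 -0.12729218  0.032     ] yaw 0.3064478287548846 0.1480595333273412 inholder [ 0.00223122 -0.0938641 ]
```

>>> step_arm:
  motion:
    - [[-0.4, 0, 0], 0.17]
    - [[-0.8, 0, 0], 0.35]
    - [[-1.2, 0, 0], 0.53]
    - [[-1.59, 0.02, 0], 0.7]
    - [[-1.59, 0.02, 0], 0.88]
    - [[-1.59, 0.02, 0], 1.06]
    - [[-1.59, 0.02, 0], 1.23]
    - [[-1.59, 0.02, 0], 1.41]
    - [[-1.59, 0.02, 0], 1.564]
    - [[-1.59, 0.02, 0], 1.564]
  hand: 61

```text
time: 7.72
tool_pos: [0.5434, -0.1309, 0.2017]
tool_rot: [-3.139, 0.003, 0.301]
contact_force: [0.4, -0.8, 0.4]
opening: 0.0696
grip_force: 0.0
```

Run:
```python
from ends import *
c,o=snap('wrist','w4.png'); print(o['tool_pos'],o['tool_rot'],o['opening'],o['time'])
c=np.load('pics/w4.png.npz'); e=red_ends(c,.032); print(e)
```

```text
[ 0.54343124 -0.13089798  0.20165074] [-3.13943021e+00  2.66428752e-03  3.01331194e-01] 0.06955998753430061 7.725
[([271, 118, 20, 12, 233], array([ 0.61225479, -0.11242612,  0.032     ])), ([271, 264, 17, 10, 136], array([ 0.4702577 , -0.15514877,  0.032     ]))]
```

View pics/w4.png

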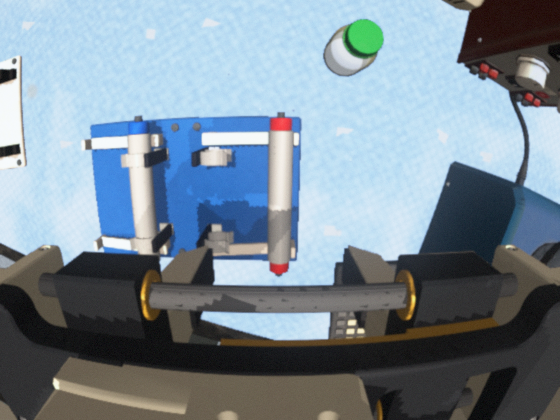

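The wrist view shows the red column intact on its rails, vertical in the image at x≈280 (ends at rows 118 and 268), midway between the fingers. The blue column is still clipped at x≈140.

>>> step_arm:
  motion:
    - [[-0.05, 0.04, 0.5], 0.01]
    - [[-0.05, 0.04, 1.1], 0.01]
    - [[-0.05, 0.04, 1.6], 0.01]
    - [[-0.05, 0.04, 2.1], 0.01]
    - [[-0.05, 0.04, 2.4], 0.01]
    - [[-0.05, 0.04, 2.65], 0.01]
    - [[-0.05, 0.04, 2.79], 0.01]
    - [[-0.05, 0.04, 2.79], 0.01]
    - [[-0.05, 0.04, 2.79], 0.01]

```text
time: 8.9
tool_pos: [0.5425, -0.1346, 0.0367]
tool_rot: [3.141, -0.001, 0.29]
contact_force: [-0.1, -0.1, 0.1]
opening: 0.0699
grip_force: 0.0
```

>>> step_arm:
  motion:
    - [[0, 0, 0], 0]
    - [[0, 0, 0], 0]
    - [[0, 0, 0], 0]
    - [[0, 0, 0], 0]
    - [[0, 0, 0], 0]
    - [[0, 0, 0], 0]
  hand: 255
  squeeze: 25

```text
time: 9.65
tool_pos: [0.5414, -0.1331, 0.0359]
tool_rot: [-3.139, 0.001, 0.289]
contact_force: [-1.8, 6.6, 2.0]
opening: 0.0234
grip_force: 25.0
```

>>> step_arm:
  motion:
    - [[0, 0, -0.1], 0]
    - [[0, 0, -0.3], 0]
    - [[0, 0, -0.6], 0]
    - [[0, 0, -1.1], 0]
    - [[0, 0, -1.7], 0]
    - [[0, 0, -2.3], 0]
    - [[0, 0, -2.7], 0]
    - [[0, 0, -2.7], 0]

```text
time: 10.65
tool_pos: [0.543, -0.1351, 0.2007]
tool_rot: [3.138, -0.004, 0.29]
contact_force: [-0.7, 0.1, -2.4]
opening: 0.0234
grip_force: 25.0
```

>>> step_arm:
  motion:
    - [[0.1, -0.4, 0], 0]
    - [[0.3, -1.0, 0], 0]
    - [[0.5, -1.7, 0], 0]
    - [[0.7, -2.4, 0], 0]
    - [[0.9, -3.1, 0], 0]
    - [[1.1, -3.7, 0], 0]
    - [[1.3, -4.2, 0], -0.02]
    - [[1.4, -4.5, 0], -0.03]
    - [[1.4, -4.6, 0], -0.03]
    - [[1.4, -4.6, 0], -0.03]

```text
time: 11.9
tool_pos: [0.5434, 0.1535, 0.1978]
tool_rot: [3.141, 0.001, 0.32]
contact_force: [0.2, 0.1, -1.5]
opening: 0.0233
grip_force: 25.0
```

Run:
```python
from ends import *
robot.read_camera('wrist')
c,o=snap('wrist','w5.png'); print(o['tool_pos'],o['tool_rot'],o['opening'],o['grip_force'],o['time'])
```

```text
[0.54355653 0.15319318 0.19792789] [3.14128629e+00 4.73377991e-04 3.18968861e-01] 0.02317111156861952 24.99797612428665 11.95
```

View pics/w5.png

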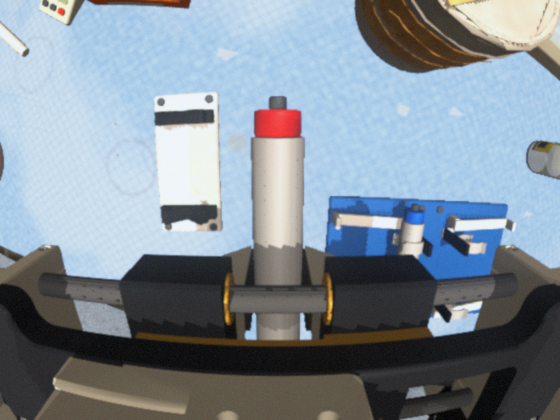

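The wrist view shows the cradle plate with corners at (155,95), (218,93), (221,230) and (163,232). The column is held straight in the jaws, with its red end at (278,123).

Run:
```python
from ends import *
c=np.load('pics/w5.png.npz'); hsv=cv2.cvtColor(c['pixels'],cv2.COLOR_RGB2HSV); H,S,V=cv2.split(hsv)
m=(((S<45)&(V>120))|(V<70)).astype(np.uint8); r=np.zeros_like(m); r[85:240,145:230]=1; m=cv2.morphologyEx(m*r,cv2.MORPH_OPEN,np.ones((3,3)))
k,l,st,ce=cv2.connectedComponentsWithStats(m); i=1+np.argmax(st[1:,4]); print(st[i])
ys,xs=np.nonzero(l==i)
W=np.array([onz(c,x,y,.008)[:2] for x,y in zip(xs,ys)],np.float32)
print('rect',cv2.minAreaRect(W*1000))
C=[onz(c,u,v,.008) for u,v in((155,95),(218,93),(221,231),(163,232))]; print(np.round(C,4),np.mean(C,0))
# black saddles
b=((V<60)*r).astype(np.uint8); k,l,st,ce=cv2.connectedComponentsWithStats(b)
for j in range(1,k):
    if st[j,4]>100: print('saddle',st[j],ce[j],onz(c,*ce[j],.03))
e=red_ends(c,c['tp'][2]-.004,(240,90,320,150)); Rt=R.from_euler('xyz',c['tr']).as_matrix()
for q in e: print('red in tool',q[0],Rt.T@(q[1]-c['tp']))
```

```text
[ 145   92   78  148 8623]
rect ((535.4049072265625, 261.90478515625), (159.6482391357422, 92.86373138427734), 18.258310317993164)
[[0.6044 0.3078 0.008 ]
 [0.6235 0.2424 0.008 ]
 [0.4841 0.1978 0.008 ]
 [0.461  0.2612 0.008 ]] [0.54324311 0.25232343 0.008     ]
red in tool [255, 109, 45, 28, 1207] [0.07347407 0.00037319 0.00396533]
```

>>> step_arm:
  motion:
    - [[0.12, -0.4, 0.2], 0]
    - [[0.25, -0.8, 0.5], 0]
    - [[0.4, -1.25, 0.8], 0]
    - [[0.51, -1.58, 1.2], 0.007]
    - [[0.51, -1.58, 1.5], 0.007]
    - [[0.51, -1.58, 1.65], 0.007]
    - [[0.51, -1.58, 1.65], 0.007]
    - [[0.51, -1.58, 1.65], 0.007]

```text
time: 13.0
tool_pos: [0.5436, 0.2533, 0.1001]
tool_rot: [-3.142, -0.002, 0.312]
contact_force: [-0.2, 0.9, -1.7]
opening: 0.0233
grip_force: 25.0
```

Run:
```python
from ends import *
c,o=snap('wrist','w6.png'); print(o['tool_pos'],o['tool_rot'],o['opening'],o['grip_force'],o['time'])
```

```text
[0.54361076 0.25333044 0.10006872] [-3.14157309e+00 -1.69853663e-03  3.11957977e-01] 0.023272381928143966 24.998037815093994 13.0
```

View pics/w6.png

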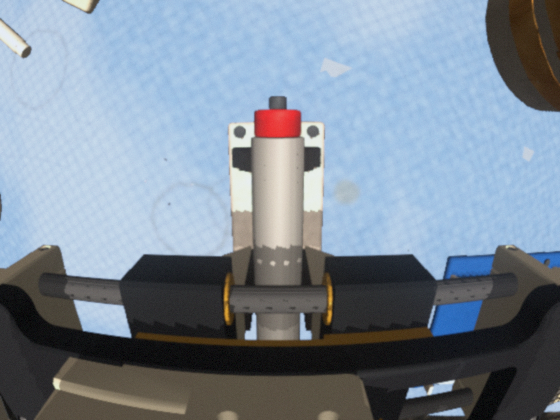

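The wrist view shows the column (centred on col 278) over the cradle plate (edges 229 and 325, centre 277) and the saddle arms (232–323), aligned. I'm lowering it now.

>>> step_arm:
  motion:
    - [[0, 0, 0.2], 0]
    - [[0, 0, 0.4], 0]
    - [[0, 0, 0.6], 0]
    - [[0, 0, 0.75], 0]
    - [[0, 0, 0.85], 0]
    - [[0, 0, 0.92], 0]
    - [[0, 0, 0.96], 0]
    - [[0, 0, 0.98], 0]
    - [[0, 0, 0.98], 0]

```text
time: 14.18
tool_pos: [0.543, 0.2537, 0.0405]
tool_rot: [-3.142, -0.0, 0.313]
contact_force: [0.9, -0.4, -2.0]
opening: 0.0232
grip_force: 25.0
```

>>> step_arm:
  motion:
    - [[0, 0, 0.02], 0]
    - [[0, 0, 0.04], 0]
    - [[0, 0, 0.06], 0]
    - [[0, 0, 0.06], 0]

```text
time: 14.68
tool_pos: [0.5432, 0.2542, 0.0394]
tool_rot: [-3.141, -0.002, 0.313]
contact_force: [-5.9, -0.4, 16.7]
opening: 0.0233
grip_force: 25.0
```

>>> step_arm:
  motion:
    - [[0, 0, -0.03], 0]
    - [[0, 0, -0.03], 0]
  squeeze: 5

```text
time: 14.92
tool_pos: [0.5432, 0.2542, 0.0392]
tool_rot: [-3.141, -0.001, 0.313]
contact_force: [-1.5, 2.3, 5.0]
opening: 0.024
grip_force: 5.0
```

>>> step_arm:
  motion:
    - [[0, 0, 0], 0]
    - [[0, 0, 0], 0]
    - [[0, 0, 0], 0]
    - [[0, 0, 0], 0]
    - [[0, 0, -0.2], 0]
    - [[0, 0, -0.6], 0]
    - [[0, 0, -1.2], 0]
    - [[0, 0, -2.0], 0]
    - [[0, 0, -2.6], 0]
    - [[0, 0, -2.6], 0]
  hand: 100

```text
time: 16.18
tool_pos: [0.5445, 0.2542, 0.1989]
tool_rot: [-3.142, -0.008, 0.313]
contact_force: [0.3, 0.1, -0.1]
opening: 0.056
grip_force: 0.0
```

Run:
```python
from ends import *
robot.read_camera('wrist')
c,o=snap('wrist','w7.png'); print(o['tool_pos'],o['tool_rot'],o['opening'],o['contact_force'],o['time'])
c=np.load('pics/w7.png.npz'); e=red_ends(c,.036); print(e)
if len(e)>1:
    a,b=[q[1] for q in e]; d=a-b; print((a+b)/2,np.arctan2(d[1],d[0]))
```

```text
[0.54341377 0.25388104 0.19658263] [-3.14156116 -0.00377219  0.31286314] 0.05585239599247243 [-0.27044052 -0.52015103 -1.5495799 ] 16.225
[([267, 117, 21, 12, 239], array([0.61306998, 0.27663321, 0.036     ])), ([270, 266, 17, 11, 136], array([0.47260273, 0.23001074, 0.036     ]))]
[0.54283636 0.25332198 0.036     ] 0.3204689312031752
```

View pics/w7.png

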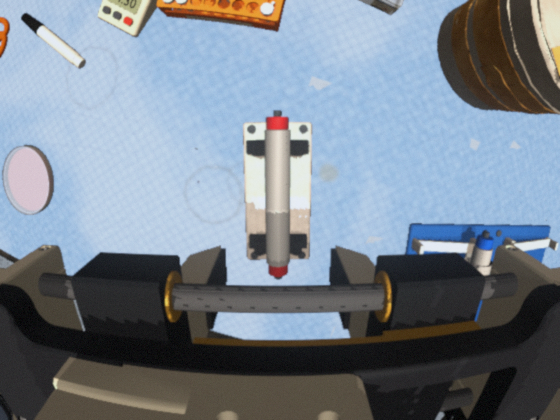

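The wrist view shows the red column lying in both saddles (plate 244–312, column centred at col 278, ends at rows 123 and 271). The gripper is clear of it.

```bash
python3 -c "
from cell import robot
print(robot.hand_in())"
```

```text
the job is handed in; nothing more can be done
None
```

The red column was pushed out of its clips, rolled to the end of its rails, and now lies released in both cradle saddles, centred to about 1 mm by the wrist camera. The blue column was still in its clips in the last picture, and the job is handed in with no verdict returned.

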